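Hold the test box's service cover over its threaded holes

ROBOT

A 6-joint arm with a two-finger parallel gripper is mounted at the origin on the work surface. World frame = base frame: x ahead of the robot, y to its left, z up, the work surface at z = 0. Lengths are in m, angles in rad, forces in N, time in s.
With the tool pointing down it reaches from about 0.375 to 0.975 m from the base axis. Payload 3.8 kg.
Tool frame: the origin (TCP) lies between the finger pads; the fingertips stand r.tip_extent ahead of it and the grasp point (between the pads) is the TCP (r.tip_extent is the distance from the TCP to the fingertips, in m); z points along the fingers, y is the line along which they close (so a half turn about z gives the same grasp; the last joint's range is limited). The gripper opens to 88 mm and grips with 3 to 60 N. Pads are 18 mm wide; open, the fingers measure 123 mm over their backs; the gripper's body (75 mm by 187 mm) begins 45 mm behind the grasp point.
Start: joints at [-1.205, 0.264, 1.604, -0, 1.274, -0.037], TCP at [0.265, -0.621, 0.258] pointing down, gripper open.
Joint ranges: [-2.63, 2.63], [-0.94, 2.18], [0.31, 2.57], [-1.31, 4.45], [0, 2.66], [-2.55, 2.55]. Speed limits (rad/s): [2.57, 2.57, 3.14, 3.14, 3.14, 3.14].

INTERFACE

Orientations are given as a unit quaternion [w, x, y, z].
In Python, from bench import monitor, optics, job, spotter, r gives the robot as it stands.
- The arm moves only by the shell command python3 -m handwheel 'ROWS'. ROWS is JSON, a list of rows, each an object with "translation": the shift along the tool's x, y, z normalised to -1 to 1, where 1 is 0.02 m, a list of three; "angular": the turn, a rotation vector about the tool's x, y, z normalised to -1 to 1, where 1 is 4 degrees, a list of three; "hand": the opening, from 0 (shut) to 1 (fully open). A call has 1 to 8 rows; each row shifts and turns the commanded pose from where the row before left it, along the tool's axes as they then stand; what a row does not reach is not made up. A row lasts 1/12 s, in which the tool goes at most 41.7 mm and 7.16 degrees, less where a joint would pass 70% of its speed; a pose out of reach is approached as far as the arm can. A call with a number of a shift or a turn outside -1 to 1 is refused whole. A call with a gripper value outside its range is refused whole. The fingers move at their own pace and stop on an object; the grip force is fixed at half the most. Time passes only in rows, so rows that do not move let the fingers close. It gives the time, the measured TCP pose, the force, the opening and the grip force at its end, in the units of the state.
- monitor.read_state(): the state, without advancing time (a new reading comes with each control period).
- optics.camera(name): name is "scene" or "top" or "wrist"; returns a dict with "image" (420x560x3 uint8, red, green, blue), "z_map" (420x560 float32, m along the optical axis (not along the pixel's ray), 0 where there is no reading), "fx", "fy", "cx", "cy" (pixels), "extrinsics" (4x4, takes a point from camera to world coordinates). Camera axes: x right, y down, z forward; pixel columns grow to the right and rows downward; lengths in m; the calibration is good to about 2 mm. The wrist camera is an equidistant fisheye: a pixel r from the principal point sees the ray r / f radians off the axis. A picture is of the moment at which its call begins.
- job.finish_job(): hands the job in; it is judged then, once.
Trained networks look in a picture, given as the dict that the camera call returned (one of the last four; its "shot" number tells which), for a name from the list of things; names that differ only in an ending like _2 or _b are one class to them, and where a whole thing is asked for, a point or a joint stands for the part that bears it (a point fixed in the world has none). Each returns a list of dicts, best first, with "score" (0 to 1); they miss things now and then, are a little off and sometimes report something else, mostly with a low value. They report only what shows in the picture. A call takes as long as a camera call. They do not tell look-alikes from the thing itself.
- spotter.boxes_of(picture, label): "rect" ([left, top, width, height] in pixels, round what is visible of it).
The state is a dict: "t": time; "joints": joint angles; "qd": joint speeds; "tau": joint torques, N m; "eef_pos": TCP position; "tcp_rot": TCP orientation; "contact_force": force on the tool from outside, world axes, zero at the start; "wrist_torque": the same for the moment, N m; "gripper_width": opening from 0.0 (shut) to 1.0 (fully open); "gripper_force": force on a finger pad.
Only numpy, scipy, OpenCV 4.12 (cv2) and the standard library are available. Lean on these libraries where they do the work, as an engineer would, in place of code of your own. Each camera call takes 0.05 s, during which the arm holds its last target. There are 200 camera calls.

TASK

The grey test box has been repaired and its service cover goes back on: first lay the loose red screwdriver gently down flat on the blue tool mat, in the middle of the free space beside the other two drivers, level with them and parallel, handle at the same end, and let go of it. Then pick up the orange cover plate by its handle and finish still holding it level and still about 15 mm above the box's top, touching nothing else, each of its four holes over one of the four threaded holes around the opening (either way round), so that a colleague can start the screws. Do not press the green button, drop anything or disturb the other drivers and the returned goods.

Things in the scene. Friction and masses are not known exactly. Their poses are not given: they have to be found in the camera images.
- driver: the loose red-handled screwdriver lying along its own x, 200 mm long: handle 100 mm long, 26 mm thick at its -x end, 6 mm shaft 100 mm long at +x. Origin: middle of its length, 13 mm below its axis. Lies on its handle, shaft clear of the surface, hardly rolls. About 90 g, balances near driver_grip. Starts on the counter in front of the box, handle to the right (-y)
- driver_grip (a point): point on the loose screwdriver's axis in the handle, 40 mm from the middle of its length towards the handle end: the place to grip it
- driver_mid (a point): point on the loose screwdriver's axis at the middle of its length; it is 13 mm above what the screwdriver lies on
- driver_tip (a point): tip of the loose screwdriver's shaft, on its axis, 100 mm from driver_mid
- mat: blue tool mat fixed on the counter, left or right, turned a little: 220 mm (its x) by 170 mm (its y), 3 mm thick. Origin: centre of its underside. Two drivers lie on it along its x, handles to -x (towards the robot), at y = -55 and -15 mm; its +y half is free, the middle of the free space at x = 0, y = +47 mm
- driver_black: black-handled screwdriver lying along its own x, 200 mm long: handle 100 mm long, 26 mm thick at its -x end, 6 mm shaft 100 mm long at +x. Origin: middle of its length, 13 mm below its axis. Lies on its handle, shaft clear of the surface, hardly rolls. Lies on the mat at about y = -55 mm; leave it alone
- driver_yellow: yellow-handled screwdriver lying along its own x, 200 mm long: handle 100 mm long, 26 mm thick at its -x end, 6 mm shaft 100 mm long at +x. Origin: middle of its length, 13 mm below its axis. Lies on its handle, shaft clear of the surface, hardly rolls. Lies on the mat at about y = -15 mm; leave it alone
- cover: loose orange-painted aluminium cover plate, 90 mm (its x) by 120 mm (its y), 4 mm thick, about 220 g, a 10 mm round hole near each corner, a black bow handle along y in the middle: bar 12 mm wide (x), 84 mm long, 24 to 38 mm above the plate's underside, on a post at each end. Origin: centre of the plate's underside, z up. Fits the box either way round
- cover_grip (a point): middle of the cover handle's bar, 31 mm above the plate's underside: the place to grip it, closing along the plate's x
- test_box: grey test box fixed on the counter, turned a little: 130 mm (its x) by 240 mm (its y), flat top 80 mm above the counter. Origin: centre of its underside. A green button, 40 mm across, and a small amber lamp rise up to 24 mm above the top on its -y half, 72 mm from its middle; the service opening is in its +y half
- opening_centre (a point): centre of the rectangular service opening (56 mm along the box's x by 76 mm along its y), level with the box's top, 50 mm to +y of the box's middle; its axes are the box's own
- green_button (a joint): travel of the large green push button on the box, 0 = up, 0.006 m = fully down (about 5 N); leave it alone
- speaker: returned silver wireless speaker, upright cylinder 72 mm across, 88 mm high; origin centre of underside; leave it alone
- timer: yellow kitchen timer, round, 72 mm across, 49 mm high; origin centre of underside; leave it alone
- plug: white smart plug, 54 x 54 x 34 mm; origin centre of underside; leave it alone
- flashlight: black rubber-gripped flashlight lying along its x axis, 160 mm long, 38 mm thick; origin below the middle of its length, on its underside; leave it alone
- cover_hole0 (a point): centre of the cover plate's +x +y hole at its underside, 36 mm along x and 51 mm along y from the plate's centre
- thread0 (a point): mouth of the box's +x +y threaded hole, level with the box's top: a 6 mm dark hole in a 14 mm square brass nut, 36 mm along x and 51 mm along y from opening_centre
- cover_hole1 (a point): centre of the cover plate's -x +y hole at its underside, 36 mm along x and 51 mm along y from the plate's centre
- thread1 (a point): mouth of the box's -x +y threaded hole, level with the box's top: a 6 mm dark hole in a 14 mm square brass nut, 36 mm along x and 51 mm along y from opening_centre
- cover_hole2 (a point): centre of the cover plate's -x -y hole at its underside, 36 mm along x and 51 mm along y from the plate's centre
- thread2 (a point): mouth of the box's -x -y threaded hole, level with the box's top: a 6 mm dark hole in a 14 mm square brass nut, 36 mm along x and 51 mm along y from opening_centre
- cover_hole3 (a point): centre of the cover plate's +x -y hole at its underside, 36 mm along x and 51 mm along y from the plate's centre
- thread3 (a point): mouth of the box's +x -y threaded hole, level with the box's top: a 6 mm dark hole in a 14 mm square brass nut, 36 mm along x and 51 mm along y from opening_centre
Not all that is in view belongs to the job. Several things have the shape of the driver; the one meant has the colours described above.

How it is judged:
By the outcome, as a careful person would: the job done as asked, in the order asked, and still so for the second after the job is handed in, while the arm keeps its last pose, push and grip.
It also fails if it takes over 59 s, if anything falls off the work surface, if the arm or the gripper's body presses on something with over 40 N, if the wrist force passes 120 N, or if a joint passes its speed limit or range.

## Working session

There is one attempt and no reset: what is moved stays moved. The work goes in short steps, Python scripts to look and compute and a shell command to move; the robot and the scene stay as the last step left them, time stands still between calls to the robot, and variables do not carry over. Pictures are saved under pics/ and viewed, at most 13 in all, crops included, and the job is handed in when it is done.

```bash
mkdir -p pics; ls
cat > h.py <<'E'
import numpy as np, cv2
from bench import monitor, optics, job, spotter, r
from scipy.spatial.transform import Rotation as R
def shot(n,f=None):
    p=optics.camera(n)
    if f: cv2.imwrite(f'pics/{f}.png',p['image'][:,:,::-1])
    return p
def ray(p,u,v):
    x=(u-p['cx'])/p['fx'];y=(v-p['cy'])/p['fy'];return np.array([x,y,1.])
def world(p,u,v,z=None):
    E=np.array(p['extrinsics'])
    if z is None: z=p['z_map'][int(round(v)),int(round(u))]
    return E[:3,:3]@(ray(p,u,v)*z)+E[:3,3]
def cloud(p):
    E=np.array(p['extrinsics']);z=p['z_map'];v,u=np.mgrid[:z.shape[0],:z.shape[1]]
    P=np.stack([(u-p['cx'])/p['fx']*z,(v-p['cy'])/p['fy']*z,z],-1)
    return P@E[:3,:3].T+E[:3,3]
E
python3 - <<'E'
from h import *
s=monitor.read_state();print(s, r.tip_extent)
a=shot('scene','scene');b=shot('top','top')
cv2.imwrite('pics/both.png',cv2.resize(np.vstack([a['image'],b['image']])[:,:,::-1],None,fx=.71,fy=.71))
for p in (a,b): print(np.round(p['extrinsics'],3).tolist(),p['fx'],p['cx'],p['cy'],(p['z_map']>0).mean())
for n in ['driver','cover','mat','test_box','opening_centre','green_button']:
    print(n,[(d['rect'],round(d['score'],2)) for d in spotter.boxes_of(b,n)[:4]])
E
```

```text
pics
{'t': 0.0, 'joints': array([-1.20489214e+00,  2.64763346e-01,  1.60535994e+00, -1.16061013e-05,
        1.27369112e+00, -3.68905136e-02]), 'qd': array([ 1.77565218e-04,  8.59753829e-04, -5.25219082e-04,  7.29053252e-04,
        5.98501755e-04, -6.53455492e-05]), 'tau': array([-1.32430130e-03, -5.02126086e+01, -3.56871521e+01,  7.26999133e-02,
        2.96196202e-02, -1.74961301e-04]), 'eef_pos': array([ 0.26435766, -0.62035991,  0.25638868]), 'tcp_rot': array([-1.09496832e-03,  9.79787065e-01,  2.00040180e-01, -1.87395309e-04]), 'contact_force': array([-0.52403253,  0.19329261,  0.12557937]), 'wrist_torque': array([-0.00864285,  0.01856925, -0.00756098]), 'gripper_force': 0.0, 'gripper_width': 1.005998165390623} 0.019
[[0.695, 0.504, -0.514, 1.096], [0.719, -0.481, 0.501, -0.596], [0.005, -0.718, -0.696, 0.937], [0.0, 0.0, 0.0, 1.0]] 433.9511155590654 277.3150717913453 208.05639436037464 0.9926955782312925
[[0.013, -0.998, 0.058, 0.381], [-1.0, -0.012, 0.017, -0.019], [-0.016, -0.059, -0.998, 1.383], [0.0, 0.0, 0.0, 1.0]] 474.1260834287583 279.01157561557744 210.07421684156046 0.9960034013605442
driver [([257.9, 194.9, 38.1, 9.4], 0.86), ([149.7, 284.4, 44.1, 51.9], 0.72), ([286.7, 233.9, 60.1, 30.7], 0.61)]
cover []
mat [([140.0, 161.0, 66.2, 81.5], 0.7), ([252.8, 117.6, 85.9, 49.6], 0.52)]
test_box [([255.0, 112.4, 88.2, 56.0], 0.93)]
opening_centre [([248.7, 117.2, 90.4, 49.4], 0.83), ([376.7, 184.8, 46.1, 35.5], 0.35)]
green_button [([312.9, 133.5, 17.4, 17.6], 0.48)]
```

View pics/top.png

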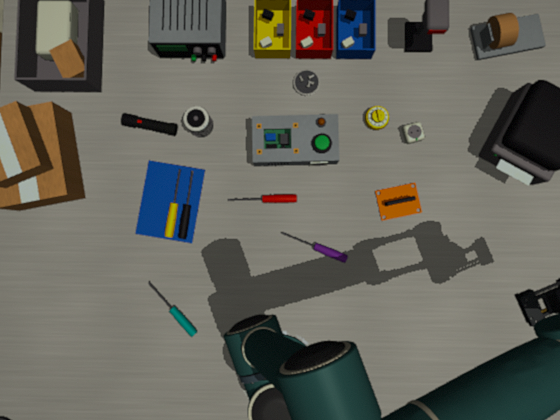

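View pics/scene.png

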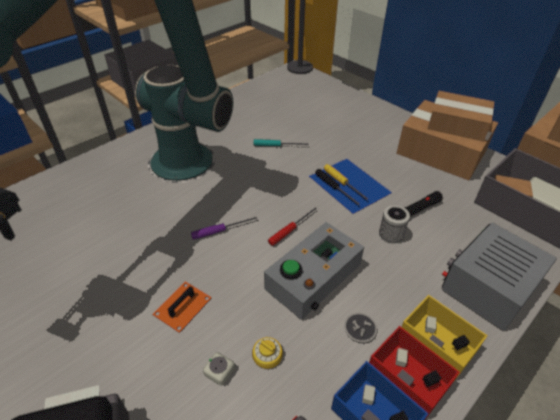

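The top view shows red-handled driver at (228–297, 198), purple at (282–347, 248) and teal at (150–195, 310). Yellow and black drivers lie on the mat at (172/185, 205), the cover is at (398, 200) and the box at (293, 138). The red one fits: red handle, in front of the box, handle to the right.

Run:
```python
from h import *
for nm in ('top','scene'):
    p=shot(nm);im=p['image'];C=cloud(p)
    hsv=cv2.cvtColor(im,cv2.COLOR_RGB2HSV);H,S,V=[hsv[...,i].astype(int) for i in range(3)]
    if nm=='top':
        cv2.imwrite('pics/crop.png',cv2.resize(im[95:275,130:430,::-1],None,fx=2.6,fy=2.6,interpolation=cv2.INTER_CUBIC))
        near=lambda a:a
    W=(C[...,0]>.25)&(C[...,0]<.75)&(C[...,1]>-.4)&(C[...,1]<.4)&(C[...,2]<.15)
    M={'red':((H<4)|(H>174))&(S>170)&(V>90),'mat':(H>100)&(H<118)&(S>150),'orange':(H>6)&(H<16)&(S>170)&(V>150),'green':(H>50)&(H<80)&(S>150)}
    for k,m in M.items():
        m=(m&W&(p['z_map']>0)).astype(np.uint8)
        n,l,st,ce=cv2.connectedComponentsWithStats(m,connectivity=8)
        for i in np.argsort(-st[1:,4])[:2]+1:
            if st[i,4]<40: continue
            Q=C[l==i]; q=cv2.minAreaRect((Q[:,:2]*1000).astype(np.float32))
            print(nm,k,st[i].tolist(),np.round(np.median(Q,0),4),'zp',np.round(np.percentile(Q[:,2],[5,50,95]),4),np.round(q[0],1),np.round(q[1],1),round(q[2],1))
    m=W&(C[...,2]>.072)&(C[...,2]<.086)&(C[...,1]>-.2)&(C[...,1]<.12)&(C[...,0]>.45)
    Q=C[m];print('boxtop',cv2.minAreaRect((Q[:,:2]*1000).astype(np.float32)),np.median(Q[:,2]))
    print('table', np.median(C[W][:,2]))
```

```text
top red [262, 195, 35, 8, 238] [0.495  0.0045 0.0236] zp [0.0169 0.0236 0.0287] [494.3   5.2] [99.4 21.2] 89.9
top mat [143, 161, 62, 82, 3212] [0.5014 0.334  0.0029] zp [-0.0019  0.0029  0.0089] [484.1 324.2] [166.9 217.2] 81.6
top mat [265, 133, 11, 8, 80] [0.6709 0.0323 0.0406] zp [0.0211 0.0406 0.0443] [672.7  32.7] [25.8 29.6] 1.0
top orange [377, 184, 35, 15, 116] [ 0.5275 -0.3321  0.0041] zp [-0.0019  0.0041  0.0083] [ 523.9 -328.7] [ 21.6 104.7] 14.4
top green [314, 135, 16, 15, 187] [ 0.643  -0.1119  0.1016] zp [0.0915 0.1016 0.1062] [ 644.4 -111.2] [41.  41.5] 89.7
boxtop ((658.17041015625, -39.910438537597656), (132.05735778808594, 240.3501434326172), 1.8486642837524414) 0.07999651909621786
table 0.0011017082821287438
scene red [269, 223, 27, 22, 182] [ 0.505  -0.0029  0.0223] zp [0.0159 0.0223 0.0259] [503.5   2. ] [18.4 96.5] 0.4
scene mat [311, 162, 79, 50, 1410] [0.5195 0.3325 0.0023] zp [-0.001   0.0023  0.0057] [488.3 326.3] [164.1 215.4] 81.9
scene orange [157, 285, 50, 45, 769] [ 0.5104 -0.3496  0.0025] zp [-0.0002  0.0025  0.0051] [ 494.2 -340.6] [ 87.7 117.1] 13.4
scene green [283, 261, 16, 13, 134] [ 0.6488 -0.112   0.1008] zp [0.0978 0.1008 0.1036] [ 647.9 -111.3] [37.  32.2] 21.8
boxtop ((663.0021362304688, -37.65773010253906), (133.4488525390625, 244.57945251464844), 2.216050148010254) 0.0791682560251919
table -0.0001630556843946751
```

View pics/crop.png

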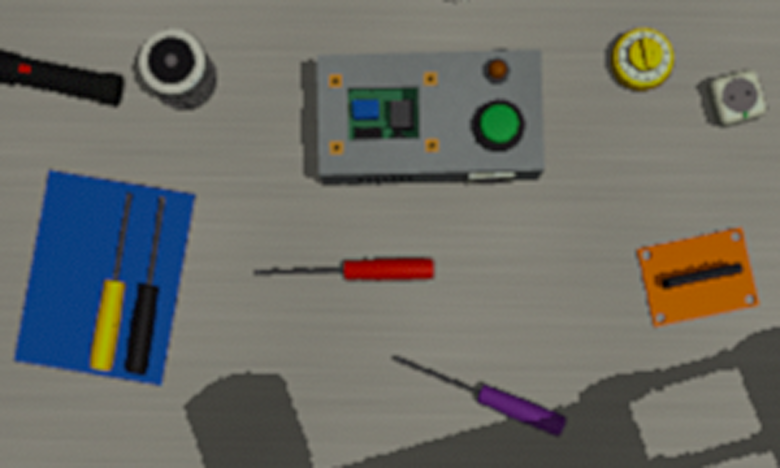

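The crop confirms it: the red handle at crop (343–433, 268) and its shaft to (254, 271), with the purple one separate below. I'm setting out towards a place above it.

```bash
cat > go.py <<'E'
# usage: go.py x y z yaw_of_tool_x(deg) [tilt deg about tool x] : remaining shift (units, current tool axes; and axes after turning), turn (units)
import sys
from h import *
a=[float(v) for v in sys.argv[1:]]; a+= [0]*(5-len(a))
s=monitor.read_state();q=s['tcp_rot'];Rc=R.from_quat([q[1],q[2],q[3],q[0]])
Rt=R.from_euler('z',a[3],degrees=True)*R.from_euler('x',180+a[4],degrees=True)
d=np.array(a[:3])-s['eef_pos']
print('t',round(s['t'],2),'pos',np.round(s['eef_pos'],4),'F',np.round(s['contact_force'],1),'w',round(s['gripper_width'],3),'gf',s['gripper_force'],'q6',round(s['joints'][5],2))
print('shift now',np.round(Rc.inv().apply(d)/.02,2),'after turn',np.round(Rt.inv().apply(d)/.02,2),'turn',np.round((Rc.inv()*Rt).as_rotvec(degrees=True)/4,2))
E
T='{"translation":[0.93,-0.986,0],"angular":[0,0,0],"hand":0.6}'
echo skip; 
python3 -m handwheel '[{"translation":[0.93,-0.986,0],"angular":[0,0,0],"hand":0.6},{"translation":[0.93,-0.986,0],"angular":[0,0,0],"hand":0.6},{"translation":[0.93,-0.986,0],"angular":[0,0,0],"hand":0.6},{"translation":[0.93,-0.986,0],"angular":[0,0,0],"hand":0.6},{"translation":[0.93,-0.986,0],"angular":[0,0,0],"hand":0.6},{"translation":[0.93,-0.986,0],"angular":[0,0,0],"hand":0.6},{"translation":[0.93,-0.986,0],"angular":[0,0,0],"hand":0.6},{"translation":[0.93,-0.986,0],"angular":[0,0,0],"hand":0.6}]'
python3 go.py .498 .0145 .25 90
```

```text
skip
t: 1.17
eef_pos: [0.3399, -0.4163, 0.2579]
tcp_rot: [0.0, 0.98, 0.2, 0.0]
contact_force: [0.3, -0.4, -0.6]
gripper_width: 0.603
gripper_force: 0.0
t 1.17 pos [ 0.3399 -0.4163  0.2579] F [ 0.3 -0.4 -0.6] w 0.603 gf 0.0 q6 0.24
shift now [ 15.71 -16.72   0.39] after turn [21.54  7.9   0.39] turn [ 1.000e-02  0.000e+00 -1.673e+01]
```

```bash
python3 -m handwheel '[{"translation":[0.93,-0.98,0],"angular":[0,0,0],"hand":0.6},{"translation":[0.93,-0.98,0],"angular":[0,0,0],"hand":0.6},{"translation":[0.93,-0.98,0],"angular":[0,0,0],"hand":0.6},{"translation":[0.93,-0.98,0],"angular":[0,0,0],"hand":0.6},{"translation":[0.93,-0.98,0],"angular":[0,0,0],"hand":0.6},{"translation":[0.93,-0.98,0],"angular":[0,0,0],"hand":0.6},{"translation":[0.93,-0.98,0],"angular":[0,0,0],"hand":0.6},{"translation":[0.93,-0.98,0],"angular":[0,0,0],"hand":0.6}]' >/dev/null
python3 -m handwheel '[{"translation":[0.93,-0.98,0],"angular":[0,0,0],"hand":0.6},{"translation":[0.93,-0.98,0],"angular":[0,0,0],"hand":0.6},{"translation":[0.93,-0.98,0],"angular":[0,0,0],"hand":0.6},{"translation":[0.93,-0.98,0],"angular":[0,0,0],"hand":0.6},{"translation":[0.93,-0.98,0],"angular":[0,0,0],"hand":0.6},{"translation":[0.93,-0.98,0],"angular":[0,0,0],"hand":0.6},{"translation":[0.93,-0.98,0],"angular":[0,0,0],"hand":0.6},{"translation":[0.93,-0.98,0],"angular":[0,0,0],"hand":0.6}]' >/dev/null
python3 -m handwheel '[{"translation":[0,0,0],"angular":[0,0,-1],"hand":0.6},{"translation":[0,0,0],"angular":[0,0,-1],"hand":0.6},{"translation":[0,0,0],"angular":[0,0,-1],"hand":0.6},{"translation":[0,0,0],"angular":[0,0,-1],"hand":0.6},{"translation":[0,0,0],"angular":[0,0,-1],"hand":0.6},{"translation":[0,0,0],"angular":[0,0,-1],"hand":0.6},{"translation":[0,0,0],"angular":[0,0,-1],"hand":0.6},{"translation":[0,0,0],"angular":[0,0,-1],"hand":0.6}]' >/dev/null
python3 -m handwheel '[{"translation":[0,0,0],"angular":[0,0,-1],"hand":0.6},{"translation":[0,0,0],"angular":[0,0,-1],"hand":0.6},{"translation":[0,0,0],"angular":[0,0,-1],"hand":0.6},{"translation":[0,0,0],"angular":[0,0,-1],"hand":0.6},{"translation":[0,0,0],"angular":[0,0,-1],"hand":0.6},{"translation":[0,0,0],"angular":[0,0,-1],"hand":0.6},{"translation":[0,0,0],"angular":[0,0,-1],"hand":0.6},{"translation":[0,0,0],"angular":[0,0,-0.75],"hand":0.6}]'
cat >> h.py <<'E'
def fcloud(p):
    E=np.array(p['extrinsics']);z=p['z_map'];v,u=np.mgrid[:z.shape[0],:z.shape[1]]
    return fray(p,u,v,z)@E[:3,:3].T+E[:3,3]
def fray(p,u,v,z):
    a=(np.asarray(u)-p['cx'])/p['fx'];b=(np.asarray(v)-p['cy'])/p['fy'];t=np.hypot(a,b)+1e-9
    k=np.tan(np.minimum(t,1.5))/t
    return np.stack([a*k*z,b*k*z,z*np.ones_like(a)],-1)
E
python3 go.py .498 .0145 .25 90
python3 - <<'E'
from h import *
p=shot('wrist','w1'); print(np.round(p['extrinsics'],3).tolist(),p['fx'],p['cx'],p['cy'],(p['z_map']>0).mean())
C=fcloud(p);im=p['image'];hsv=cv2.cvtColor(im,cv2.COLOR_RGB2HSV);H,S,V=[hsv[...,i].astype(int) for i in range(3)]
m=((H<4)|(H>174))&(S>170)&(V>60)&(C[...,0]<.56)&(C[...,0]>.4)
n,l,st,ce=cv2.connectedComponentsWithStats(m.astype(np.uint8));i=np.argmax(st[1:,4])+1
Q=C[l==i];print(st[i],np.median(Q,0),np.percentile(Q[:,2],[5,50,95]),cv2.minAreaRect((Q[:,:2]*1000).astype(np.float32)))
E
```

```text
t: 3.83
eef_pos: [0.4905, -0.0124, 0.2579]
tcp_rot: [0.0, 0.73, 0.684, 0.0]
contact_force: [0.1, -0.2, -0.5]
gripper_width: 0.598
gripper_force: 0.0
t 3.83 pos [ 0.4905 -0.0124  0.2579] F [ 0.1 -0.2 -0.5] w 0.598 gf 0.0 q6 -0.01
shift now [1.36 0.29 0.4 ] after turn [1.34 0.38 0.4 ] turn [ 0.01  0.   -0.93]
[[0.998, -0.062, -0.018, 0.496], [-0.065, -0.956, -0.286, 0.062], [0.001, 0.286, -0.958, 0.385], [0.0, 0.0, 0.0, 1.0]] 325.19226210127806 280.45777634879903 207.3180712293432 0.989421768707483
[ 271  119   27   87 1722] [0.49740554 0.00726986 0.02387429] [0.01874356 0.02387429 0.02630517] ((497.3178405761719, 9.473979949951172), (24.5421199798584, 105.3991928100586), 1.8342515230178833)
```

View pics/w1.png

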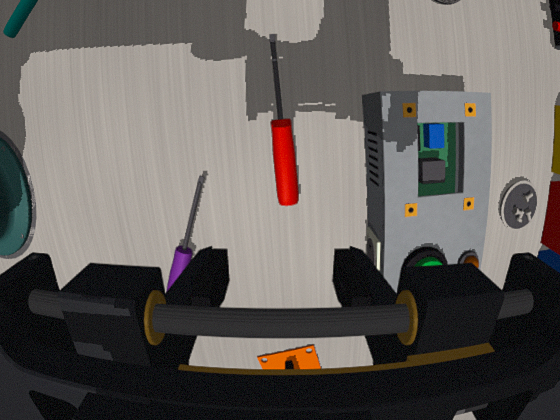

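The wrist view shows the red handle at (272–297, 120–205), its shaft up to (273, 35), and the box to its right at (365–490). The gripper body would pass the box closely, so I tilt it 6° away from the box.

```bash
python3 go.py .4957 .017 .065 91.8 -6
python3 -m handwheel '[{"translation":[0.75,0.1,0],"angular":[0,0,-0.65],"hand":0.45},{"translation":[0.75,0.1,0],"angular":[0,0,-0.65],"hand":0.45},{"translation":[0,0,0.5],"angular":[-0.75,0,0],"hand":0.45},{"translation":[0,0,0.5],"angular":[-0.75,0,0],"hand":0.45},{"translation":[0,0,1],"angular":[0,0,0],"hand":0.45},{"translation":[0,0,1],"angular":[0,0,0],"hand":0.45},{"translation":[0,0,1],"angular":[0,0,0],"hand":0.45},{"translation":[0,0,1],"angular":[0,0,0],"hand":0.45}]' >/dev/null
python3 -m handwheel '[{"translation":[0,0,1],"angular":[0,0,0],"hand":0.45},{"translation":[0,0,1],"angular":[0,0,0],"hand":0.45},{"translation":[0,0,0],"angular":[0,0,0],"hand":0.45}]' >/dev/null
python3 go.py .4957 .017 .0255 91.8 -6
```

```text
t 3.88 pos [ 0.4905 -0.0124  0.2579] F [-0.2  0.4  0.7] w 0.603 gf 0.0 q6 -0.01
shift now [1.48 0.16 9.65] after turn [ 1.46 -0.7   9.63] turn [-1.49  0.07 -1.36]
t 4.8 pos [0.506  0.0178 0.1144] F [-1.4 -0.6 -0.8] w 0.451 gf 0.0 q6 -0.04
shift now [-0.03 -0.95  4.38] after turn [-0.02 -0.98  4.37] turn [-0.1   0.01 -0.15]
```

```bash
python3 -m handwheel '[{"translation":[0,-0.97,0],"angular":[-0.1,0,-0.15],"hand":0.45},{"translation":[0,0,1],"angular":[0,0,0],"hand":0.45},{"translation":[0,0,1],"angular":[0,0,0],"hand":0.45},{"translation":[0,0,0],"angular":[0,0,0],"hand":0.45}]' >/dev/null
python3 go.py .4957 .017 .0255 91.8 -6
python3 - <<'E'
from h import *
p=shot('wrist','w2');C=fcloud(p);im=p['image'];hsv=cv2.cvtColor(im,cv2.COLOR_RGB2HSV);H,S,V=[hsv[...,i].astype(int) for i in range(3)]
m=((H<4)|(H>174))&(S>170)&(V>60)&(C[...,0]<.56)&(C[...,0]>.4)
n,l,st,ce=cv2.connectedComponentsWithStats(m.astype(np.uint8));i=np.argmax(st[1:,4])+1
Q=C[l==i];print(st[i],np.median(Q,0),np.percentile(Q[:,2],[5,50,95]),np.percentile(Q[:,1],[1,99]),cv2.minAreaRect((Q[:,:2]*1000).astype(np.float32)))
E
```

```text
t 5.13 pos [0.492  0.0174 0.0747] F [-0.9  0.2  0.2] w 0.45 gf 0.0 q6 -0.05
shift now [-0.02 -0.08  2.46] after turn [-0.03 -0.08  2.46] turn [0.04 0.01 0.01]
[ 257  174   39  135 4893] [0.49580152 0.0188917  0.02366912] [0.017961   0.02366912 0.02608854] [-0.02848303  0.05548565] ((495.1685485839844, 29.81439208984375), (26.98255729675293, 126.18228912353516), 4.320714473724365)
```

View pics/w2.png

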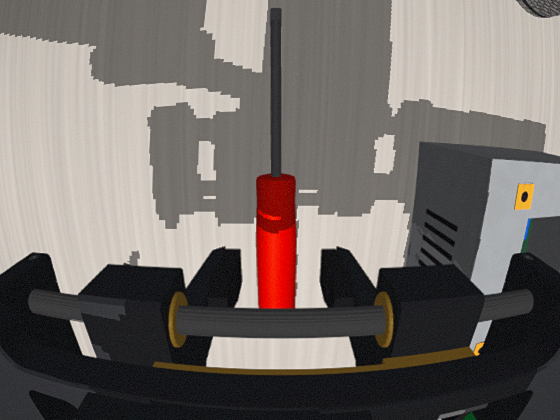

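The handle lies between the fingers: handle columns 257–296, fingers at 240/320. The box has clearance, so I descend and grip.

```bash
python3 -m handwheel '[{"translation":[0,-0.05,0.8],"angular":[0,0,0],"hand":0.45},{"translation":[0,0,0.8],"angular":[0,0,0],"hand":0.45},{"translation":[0,0,0.5],"angular":[0,0,0],"hand":0.45},{"translation":[0,0,0.35],"angular":[0,0,0],"hand":0.45},{"translation":[0,0,0],"angular":[0,0,0],"hand":0.45}]' >/dev/null
python3 go.py .4957 .017 .0255 91.8 -6
python3 -m handwheel '[{"translation":[0,0,0],"angular":[0,0,0],"hand":0},{"translation":[0,0,0],"angular":[0,0,0],"hand":0},{"translation":[0,0,0],"angular":[0,0,0],"hand":0},{"translation":[0,0,0],"angular":[0,0,0],"hand":0},{"translation":[0,0,0],"angular":[0,0,0],"hand":0},{"translation":[0,0,0],"angular":[0,0,0],"hand":0}]'
```

```text
t 5.6 pos [0.4983 0.0175 0.0273] F [0.  0.1 0.4] w 0.451 gf 0.0 q6 -0.06
shift now [-0.02 -0.14  0.08] after turn [-0.02 -0.14  0.08] turn [0.08 0.01 0.02]
t: 6.1
eef_pos: [0.4992, 0.0175, 0.0285]
tcp_rot: [0.04, 0.694, 0.717, 0.04]
contact_force: [-1.2, 0.9, 2.8]
gripper_width: 0.274
gripper_force: 29.4
```

```bash
python3 -m handwheel '[{"translation":[0,0,0],"angular":[0,0,0],"hand":0.38},{"translation":[0,-0.12,0.08],"angular":[0,0,0],"hand":0.38},{"translation":[0,0,0.08],"angular":[0,0,0],"hand":0.38},{"translation":[0,0,0],"angular":[0,0,0],"hand":0.38}]'
python3 -m handwheel '[{"translation":[0,0,0],"angular":[0,0,0],"hand":0},{"translation":[0,0,0],"angular":[0,0,0],"hand":0},{"translation":[0,0,0],"angular":[0,0,0],"hand":0},{"translation":[0,0,0],"angular":[0,0,0],"hand":0},{"translation":[0,0,0],"angular":[0,0,0],"hand":0}]'
```

```text
t: 6.43
eef_pos: [0.4957, 0.0174, 0.0237]
tcp_rot: [0.039, 0.694, 0.718, 0.039]
contact_force: [0.8, 1.0, 0.4]
gripper_width: 0.383
gripper_force: 0.0
t: 6.85
eef_pos: [0.4964, 0.0174, 0.0243]
tcp_rot: [0.039, 0.694, 0.717, 0.04]
contact_force: [0.2, 0.2, -0.8]
gripper_width: 0.271
gripper_force: 30.0
```

```bash
python3 -m handwheel '[{"translation":[0,0,-0.5],"angular":[0,0,0],"hand":0},{"translation":[0,0,-1],"angular":[0,0,0],"hand":0},{"translation":[0,0,-1],"angular":[0,0,0],"hand":0},{"translation":[0,0,-1],"angular":[0,0,0],"hand":0},{"translation":[0,0,-1],"angular":[0,0,0],"hand":0},{"translation":[0,0,-1],"angular":[0,0,0],"hand":0},{"translation":[0,0,-1],"angular":[0.7,0,0],"hand":0},{"translation":[0,0,-0.5],"angular":[0.7,0,0],"hand":0}]'
python3 go.py .4532 .3773 .17 -8.3
python3 - <<'E'
from h import *
p=shot('wrist','w3')
E
```

```text
t: 7.52
eef_pos: [0.4816, 0.0171, 0.1671]
tcp_rot: [0.006, 0.695, 0.719, 0.005]
contact_force: [1.0, 0.7, -1.0]
gripper_width: 0.275
gripper_force: 30.0
t 7.52 pos [0.4816 0.0171 0.1671] F [ 1.   0.7 -1. ] w 0.275 gf 29.989508986473083 q6 -0.05
shift now [18.05 -0.83 -0.18] after turn [ -4.01 -17.62  -0.15] turn [ 0.19 -0.19 25.04]
```

View pics/w3.png

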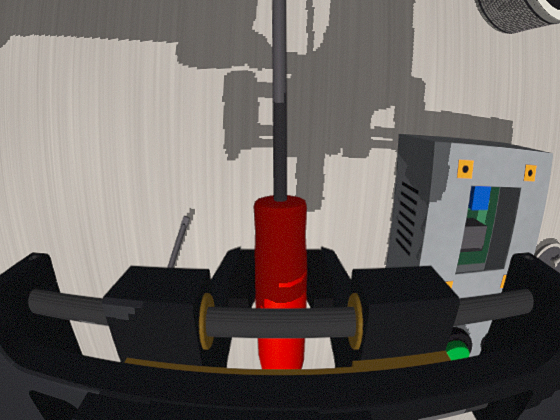

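The driver is held straight in the tool, shaft at column 280. I carry it towards the mat and turn it.

```bash
python3 -m handwheel '[{"translation":[1,0,0],"angular":[0.2,0,0],"hand":0},{"translation":[1,0,0],"angular":[0,0,0],"hand":0},{"translation":[1,0,0],"angular":[0,0,0],"hand":0},{"translation":[1,0,0],"angular":[0,0,0],"hand":0},{"translation":[1,0,0],"angular":[0,0,0],"hand":0},{"translation":[1,0,0],"angular":[0,0,0],"hand":0},{"translation":[1,0,0],"angular":[0,0,0],"hand":0},{"translation":[1,0,0],"angular":[0,0,0],"hand":0}]' >/dev/null
python3 -m handwheel '[{"translation":[0,0,0],"angular":[0,0,1],"hand":0},{"translation":[0,0,0],"angular":[0,0,1],"hand":0},{"translation":[0,0,0],"angular":[0,0,1],"hand":0},{"translation":[0,0,0],"angular":[0,0,1],"hand":0},{"translation":[0,0,0],"angular":[0,0,1],"hand":0},{"translation":[0,0,0],"angular":[0,0,1],"hand":0},{"translation":[0,0,0],"angular":[0,0,1],"hand":0},{"translation":[0,0,0],"angular":[0,0,1],"hand":0}]' >/dev/null
python3 -m handwheel '[{"translation":[0,0,0],"angular":[0,0,1],"hand":0},{"translation":[0,0,0],"angular":[0,0,1],"hand":0},{"translation":[0,0,0],"angular":[0,0,1],"hand":0},{"translation":[0,0,0],"angular":[0,0,1],"hand":0},{"translation":[0,0,0],"angular":[0,0,1],"hand":0},{"translation":[0,0,0],"angular":[0,0,1],"hand":0},{"translation":[0,0,0],"angular":[0,0,1],"hand":0},{"translation":[0,0,0],"angular":[0,0,1],"hand":0}]' >/dev/null
python3 -m handwheel '[{"translation":[0,0,0],"angular":[0,0,1],"hand":0},{"translation":[0,0,0],"angular":[0,0,1],"hand":0},{"translation":[0,0,0],"angular":[0,0,1],"hand":0},{"translation":[0,0,0],"angular":[0,0,1],"hand":0},{"translation":[0,0,0],"angular":[0,0,1],"hand":0},{"translation":[0,0,0],"angular":[0,0,1],"hand":0},{"translation":[0,0,0],"angular":[0,0,1],"hand":0},{"translation":[0,0,0],"angular":[0,0,1],"hand":0}]' >/dev/null
python3 go.py .4532 .3773 .17 -8.3
```

```text
t 10.23 pos [0.4758 0.1769 0.1631] F [ 0.  -1.  -0.4] w 0.276 gf 29.987974762916565 q6 1.95
shift now [-1.88 -9.91 -0.36] after turn [-2.56 -9.75 -0.35] turn [ 0.01 -0.01  0.99]
```

```bash
python3 -m handwheel '[{"translation":[-0.19,-0.99,0],"angular":[0,0,0],"hand":0},{"translation":[-0.19,-0.99,0],"angular":[0,0,0],"hand":0},{"translation":[-0.19,-0.99,0],"angular":[0,0,0],"hand":0},{"translation":[-0.19,-0.99,0],"angular":[0,0,0],"hand":0},{"translation":[-0.19,-0.99,0],"angular":[0,0,0],"hand":0},{"translation":[-0.19,-0.99,0],"angular":[0,0,0],"hand":0},{"translation":[-0.19,-0.99,0],"angular":[0,0,0],"hand":0},{"translation":[-0.19,-0.99,0],"angular":[0,0,0],"hand":0}]' >/dev/null
python3 -m handwheel '[{"translation":[-0.19,-0.99,0],"angular":[0,0,0],"hand":0},{"translation":[-0.19,-0.99,0],"angular":[0,0,0],"hand":0},{"translation":[0,0,0],"angular":[0,0,1],"hand":0},{"translation":[0,0,0],"angular":[0,0,0],"hand":0}]' >/dev/null
python3 go.py .4532 .3773 .17 -8.3
python3 - <<'E'
from h import *
p=shot('wrist','w4');C=fcloud(p)
im=p['image'];hsv=cv2.cvtColor(im,cv2.COLOR_RGB2HSV);H,S,V=[hsv[...,i].astype(int) for i in range(3)]
def rep(n,m):
    k,l,st,ce=cv2.connectedComponentsWithStats(m.astype(np.uint8));i=np.argmax(st[1:,4])+1
    Q=C[l==i];print(n,st[i],np.round(np.median(Q,0),4),np.round(np.percentile(Q[:,2],[5,95]),4),cv2.minAreaRect((Q[:,:2]*1000).astype(np.float32)))
    return l==i
W=(C[...,2]<.06)&(p['z_map']>0)
rep('mat',(H>100)&(H<120)&(S>130)&W&(abs(C[...,2])<.009))
rep('yel',(H>20)&(H<34)&(S>150)&W&(C[...,0]<.55))
rep('red',((H<5)|(H>173))&(S>150)&(C[...,2]>.06))
m=(H>100)&(H<120)&(S>130)&W
# mat edges: points of mat in world
for t in ('scene','top'):
    p=shot(t);C=cloud(p);hsv=cv2.cvtColor(p['image'],cv2.COLOR_RGB2HSV);H,S,V=[hsv[...,i].astype(int) for i in range(3)]
    W=(C[...,0]>.3)&(C[...,0]<.65)&(C[...,1]>.2)&(C[...,1]<.5)
    rep(t+'red',((H<5)|(H>173))&(S>150)&(C[...,2]>.06)&(C[...,2]<.3)&(C[...,1]>.1)&(C[...,0]<.7))
E
```

```text
t 11.23 pos [0.4519 0.3781 0.1628] F [ 0.2  0.9 -1.3] w 0.273 gf 29.99114602804184 q6 2.37
shift now [ 0.07  0.03 -0.36] after turn [ 0.07  0.03 -0.36] turn [ 0.02 -0.    0.05]
mat [  286    29   139   234 21164] [0.5145 0.3125 0.0031] [0.0019 0.0043] ((483.04736328125, 305.37091064453125), (129.59042358398438, 219.02867126464844), 81.22938537597656)
yel [ 335  157   32  111 2825] [0.4364 0.3197 0.0266] [0.0204 0.029 ] ((431.9321594238281, 318.3908996582031), (24.98370933532715, 99.60926055908203), 81.75320434570312)
red [ 254  195   54  114 5607] [0.4675 0.3767 0.1621] [0.1557 0.1644] ((480.362060546875, 375.49517822265625), (25.323726654052734, 92.59015655517578), 82.60124206542969)
scenered [356 132  10  11  63] [0.4732 0.3697 0.1598] [0.1527 0.1655] ((472.88153076171875, 378.7574462890625), (31.23448371887207, 39.92801284790039), 16.477581024169922)
topred [129 219  10  15  75] [0.4066 0.3756 0.1626] [0.1571 0.2313] ((413.2400817871094, 370.6987609863281), (35.359703063964844, 41.55995559692383), 38.51679992675781)
```

View pics/w4.png

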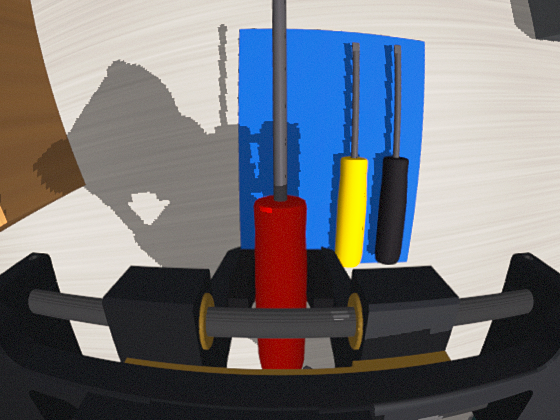

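```bash
python3 - <<'E'
from h import *
p=shot('wrist');E=np.array(p['extrinsics']);C=fcloud(p)
for u,v in [(280,199),(280,201),(281,195)]:
    d=E[:3,:3]@fray(p,u,v,1.0);o=E[:3,3];print([np.round(o+d*(z-o[2])/d[2],4).tolist() for z in (.158,.163)])
# shaft line: grey columns along the rows
for v in (40,80,120,160,185,215,240):
    print(v,np.round(C[v,280],4))
E
python3 go.py .4555 .3775 .035 -8.5
```

```text
[[0.4911, 0.3722, 0.158], [0.4924, 0.372, 0.163]]
[[0.4902, 0.3723, 0.158], [0.4916, 0.3721, 0.163]]
[[0.4927, 0.3715, 0.158], [0.494, 0.3714, 0.163]]
40 [0.5566 0.3629 0.1563]
80 [0.54   0.3653 0.1556]
120 [0.5236 0.3676 0.1552]
160 [0.5067 0.37   0.1531]
185 [0.4964 0.3714 0.155 ]
215 [0.4857 0.3729 0.1631]
240 [0.4746 0.3745 0.1628]
t 11.43 pos [0.4524 0.3765 0.1629] F [ 0.3 -0.1 -1. ] w 0.272 gf 29.99023139476776 q6 2.36
shift now [ 0.15 -0.08  6.39] after turn [ 0.15 -0.07  6.39] turn [ 0.02 -0.    0.1 ]
```

```bash
python3 -m handwheel '[{"translation":[0.05,0,0.9],"angular":[0,0,0.08],"hand":0},{"translation":[0,0,1],"angular":[0,0,0],"hand":0},{"translation":[0,0,1],"angular":[0,0,0],"hand":0},{"translation":[0,0,1],"angular":[0,0,0],"hand":0},{"translation":[0,0,1],"angular":[0,0,0],"hand":0},{"translation":[0,0,1],"angular":[0,0,0],"hand":0},{"translation":[0,0,0.5],"angular":[0,0,0],"hand":0},{"translation":[0,0,0],"angular":[0,0,0],"hand":0}]'
python3 go.py .4555 .3775 .028 -8.5
python3 - <<'E'
from h import *
p=shot('wrist');C=fcloud(p)
for v in (40,80,120,160,185,215,240): print(v,np.round(C[v,280],4))
E
```

```text
t: 12.1
eef_pos: [0.4517, 0.3749, 0.0323]
tcp_rot: [0.002, 0.997, -0.074, -0.002]
contact_force: [-0.2, -0.2, -1.3]
gripper_width: 0.274
gripper_force: 30.0
t 12.1 pos [0.4517 0.3749 0.0323] F [-0.2 -0.2 -1.3] w 0.274 gf 29.990304708480835 q6 2.37
shift now [ 0.17 -0.16  0.22] after turn [ 0.17 -0.16  0.22] turn [0.07 0.05 0.01]
40 [0.5563 0.3603 0.024 ]
80 [0.5394 0.3628 0.0241]
120 [0.523  0.3653 0.0252]
160 [0.5064 0.3678 0.0239]
185 [0.4959 0.3693 0.0248]
215 [0.4855 0.3709 0.0334]
240 [0.4742 0.3726 0.0326]
```

```bash
python3 -m handwheel '[{"translation":[0.05,-0.1,0.05],"angular":[0,0,0],"hand":0},{"translation":[0,0,0.05],"angular":[0,0,0],"hand":0},{"translation":[0,0,0.05],"angular":[0,0,0],"hand":0},{"translation":[0,0,0],"angular":[0,0,0],"hand":0}]'
python3 - <<'E'
from h import *
p=shot('wrist');C=fcloud(p)
for v in (40,80,120,160,185,215,240): print(v,np.round(C[v,280],4))
E
```

```text
t: 12.48
eef_pos: [0.4554, 0.3793, 0.0331]
tcp_rot: [-0.0, 0.997, -0.074, 0.001]
contact_force: [-1.0, 0.7, -0.4]
gripper_width: 0.273
gripper_force: 30.0
40 [0.56   0.3648 0.0257]
80 [0.5431 0.3673 0.0259]
120 [0.5267 0.3697 0.0254]
160 [0.5103 0.3722 0.0262]
185 [0.4996 0.3738 0.0255]
215 [0.4887 0.3754 0.0328]
240 [0.4785 0.3769 0.0348]
```

```bash
for i in 1 2 3; do python3 -m handwheel '[{"translation":[0,0,0],"angular":[0,0,0],"hand":0},{"translation":[0,0,0],"angular":[0,0,0],"hand":0}]' | grep -E "eef|contact"; done
python3 - <<'E'
from h import *
p=shot('wrist');C=fcloud(p)
for v in (40,80,120,160,185,215,240): print(v,np.round(C[v,280],4))
E
```

```text
eef_pos: [0.4549, 0.3789, 0.0325]
contact_force: [0.5, 0.2, -0.8]
eef_pos: [0.4548, 0.3788, 0.0322]
contact_force: [-0.3, -0.2, -0.7]
eef_pos: [0.4548, 0.3787, 0.0321]
contact_force: [0.3, 0.8, -1.2]
40 [0.5593 0.3642 0.0243]
80 [0.5423 0.3668 0.0258]
120 [0.526  0.3692 0.0244]
160 [0.5095 0.3716 0.0244]
185 [0.4989 0.3732 0.0244]
215 [0.4885 0.3747 0.0334]
240 [0.4773 0.3764 0.0324]
```

```bash
python3 -m handwheel '[{"translation":[-0.03,0.09,0.1],"angular":[0,0,0],"hand":0},{"translation":[0,0,0],"angular":[0,0,0],"hand":0},{"translation":[0,0,0],"angular":[0,0,0],"hand":0}]'| grep -E "eef|contact"
python3 -m handwheel '[{"translation":[0,0,0.08],"angular":[0,0,0],"hand":0},{"translation":[0,0,0],"angular":[0,0,0],"hand":0},{"translation":[0,0,0],"angular":[0,0,0],"hand":0}]'| grep -E "eef|contact"
python3 - <<'E'
from h import *
p=shot('wrist');C=fcloud(p)
for v in (40,80,120,160,185,215,240): print(v,np.round(C[v,280],4))
E
```

```text
eef_pos: [0.4537, 0.3768, 0.0298]
contact_force: [-0.2, 0.4, -1.7]
eef_pos: [0.4539, 0.377, 0.0284]
contact_force: [0.8, -0.0, -1.8]
40 [0.5585 0.3625 0.0205]
80 [0.5416 0.365  0.0204]
120 [0.5251 0.3674 0.0203]
160 [0.5087 0.3699 0.0214]
185 [0.4978 0.3715 0.0201]
215 [0.4873 0.3731 0.0285]
240 [0.4765 0.3747 0.029 ]
```

```bash
python3 -m handwheel '[{"translation":[0,0,0.04],"angular":[0,0,0],"hand":0},{"translation":[0,0,0],"angular":[0,0,0],"hand":0}]'| grep -E "eef|contact"
python3 -m handwheel '[{"translation":[0,0,0],"angular":[0,0,0],"hand":0.3},{"translation":[0,0,0],"angular":[0,0,0],"hand":0.35},{"translation":[0,0,0],"angular":[0,0,0],"hand":0.42},{"translation":[0,0,0],"angular":[0,0,0],"hand":0.48},{"translation":[0,0,0],"angular":[0,0,0],"hand":0.48}]'| grep -E "eef|contact|grip"
python3 -m handwheel '[{"translation":[0,0,-0.3],"angular":[0,0,0],"hand":0.48},{"translation":[0,0,-0.6],"angular":[0,0,0],"hand":0.48},{"translation":[0,0,-1],"angular":[0,0,0],"hand":0.48},{"translation":[0,0,-1],"angular":[0,0,0],"hand":0.48},{"translation":[0,0,-1],"angular":[0,0,0],"hand":0.48},{"translation":[0,0,-1],"angular":[0,0,0],"hand":0.48},{"translation":[0,0,-1],"angular":[0,0,0],"hand":0.48},{"translation":[0,0,-1],"angular":[0,0,0],"hand":0.48}]'| grep -E "eef|contact"
python3 - <<'E'
from h import *
p=shot('wrist','w5');C=fcloud(p)
im=p['image'];hsv=cv2.cvtColor(im,cv2.COLOR_RGB2HSV);H,S,V=[hsv[...,i].astype(int) for i in range(3)]
def rep(n,m):
    k,l,st,ce=cv2.connectedComponentsWithStats(m.astype(np.uint8));i=np.argmax(st[1:,4])+1
    Q=C[l==i];print(n,st[i],np.round(np.median(Q,0),4),np.round(np.percentile(Q[:,2],[5,95]),4),cv2.minAreaRect((Q[:,:2]*1000).astype(np.float32)))
W=(C[...,2]<.06)&(p['z_map']>0)
rep('yel',(H>20)&(H<34)&(S>150)&W&(C[...,0]<.55))
rep('red',((H<5)|(H>173))&(S>150)&W)
E
python3 go.py .494 -.341 .2 103.4
```

```text
eef_pos: [0.4539, 0.377, 0.0276]
contact_force: [0.4, -0.9, -0.2]
eef_pos: [0.454, 0.3771, 0.0278]
contact_force: [0.0, -0.1, -1.1]
gripper_width: 0.479
gripper_force: 0.0
eef_pos: [0.4541, 0.3773, 0.1682]
contact_force: [0.2, 0.3, 1.1]
yel [ 334  158   31  100 2394] [0.4421 0.3184 0.0265] [0.02  0.029] ((435.99774169921875, 317.7202453613281), (24.78569793701172, 90.99346923828125), 81.65196228027344)
red [ 266  156   28  111 2818] [0.4465 0.3801 0.0268] [0.0216 0.0292] ((442.31268310546875, 380.9696350097656), (24.249309539794922, 99.83935546875), 82.19512176513672)
t 14.93 pos [0.4563 0.3791 0.173 ] F [1.  0.5 2.7] w 0.478 gf 0.0 q6 2.37
shift now [ 7.16 35.33 -1.49] after turn [-35.46  -6.51  -1.35] turn [  0.04  -0.13 -27.96]
```

View pics/w5.png

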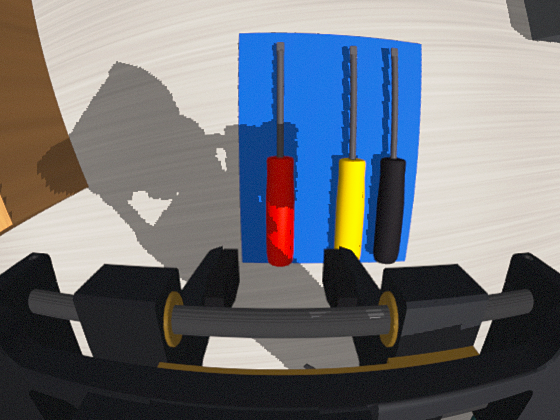

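The red driver lies on the mat at (266–294, 40–266), level with and parallel to the yellow one, in the middle of the free half. Now to the cover.

```bash
python3 -m handwheel '[{"translation":[0.2,0.98,-0.15],"angular":[0,0,0],"hand":0.48},{"translation":[0.2,0.98,-0.15],"angular":[0,0,0],"hand":0.48},{"translation":[0.2,0.98,-0.15],"angular":[0,0,0],"hand":0.48},{"translation":[0.2,0.98,-0.15],"angular":[0,0,0],"hand":0.48},{"translation":[0.2,0.98,-0.15],"angular":[0,0,0],"hand":0.48},{"translation":[0.2,0.98,-0.15],"angular":[0,0,0],"hand":0.48},{"translation":[0.2,0.98,-0.15],"angular":[0,0,0],"hand":0.48},{"translation":[0.2,0.98,-0.15],"angular":[0,0,0],"hand":0.48}]' | grep eef
python3 -m handwheel '[{"translation":[0.2,0.98,0],"angular":[0,0,0],"hand":0.48},{"translation":[0.2,0.98,0],"angular":[0,0,0],"hand":0.48},{"translation":[0.2,0.98,0],"angular":[0,0,0],"hand":0.48},{"translation":[0.2,0.98,0],"angular":[0,0,0],"hand":0.48},{"translation":[0.2,0.98,0],"angular":[0,0,0],"hand":0.48},{"translation":[0.2,0.98,0],"angular":[0,0,0],"hand":0.48},{"translation":[0.2,0.98,0],"angular":[0,0,0],"hand":0.48},{"translation":[0.2,0.98,0],"angular":[0,0,0],"hand":0.48}]' | grep eef
python3 -m handwheel '[{"translation":[0.2,0.98,0],"angular":[0,0,0],"hand":0.48},{"translation":[0.2,0.98,0],"angular":[0,0,0],"hand":0.48},{"translation":[0.2,0.98,0],"angular":[0,0,0],"hand":0.48},{"translation":[0.2,0.98,0],"angular":[0,0,0],"hand":0.48},{"translation":[0.2,0.98,0],"angular":[0,0,0],"hand":0.48},{"translation":[0.2,0.98,0],"angular":[0,0,0],"hand":0.48},{"translation":[0.2,0.98,0],"angular":[0,0,0],"hand":0.48},{"translation":[0.2,0.98,0],"angular":[0,0,0],"hand":0.48}]' | grep eef
python3 -m handwheel '[{"translation":[0.2,0.98,0],"angular":[0,0,0],"hand":0.48},{"translation":[0.2,0.98,0],"angular":[0,0,0],"hand":0.48},{"translation":[0.2,0.98,0],"angular":[0,0,0],"hand":0.48},{"translation":[0.2,0.98,0],"angular":[0,0,0],"hand":0.48},{"translation":[0.2,0.98,0],"angular":[0,0,0],"hand":0.48},{"translation":[0.2,0.98,0],"angular":[0,0,0],"hand":0.48},{"translation":[0.2,0.98,0],"angular":[0,0,0],"hand":0.48},{"translation":[0.2,0.98,0],"angular":[0,0,0],"hand":0.48}]' | grep eef
python3 -m handwheel '[{"translation":[0,0,0],"angular":[0,0,-1],"hand":0.48},{"translation":[0,0,0],"angular":[0,0,-1],"hand":0.48},{"translation":[0,0,0],"angular":[0,0,-1],"hand":0.48},{"translation":[0,0,0],"angular":[0,0,-1],"hand":0.48},{"translation":[0,0,0],"angular":[0,0,-1],"hand":0.48},{"translation":[0,0,0],"angular":[0,0,-1],"hand":0.48},{"translation":[0,0,0],"angular":[0,0,-1],"hand":0.48},{"translation":[0,0,0],"angular":[0,0,-1],"hand":0.48}]' | grep eef
python3 -m handwheel '[{"translation":[0,0,0],"angular":[0,0,-1],"hand":0.48},{"translation":[0,0,0],"angular":[0,0,-1],"hand":0.48},{"translation":[0,0,0],"angular":[0,0,-1],"hand":0.48},{"translation":[0,0,0],"angular":[0,0,-1],"hand":0.48},{"translation":[0,0,0],"angular":[0,0,-1],"hand":0.48},{"translation":[0,0,0],"angular":[0,0,-1],"hand":0.48},{"translation":[0,0,0],"angular":[0,0,-1],"hand":0.48},{"translation":[0,0,0],"angular":[0,0,-1],"hand":0.48}]' | grep eef
python3 -m handwheel '[{"translation":[0,0,0],"angular":[0,0,-1],"hand":0.48},{"translation":[0,0,0],"angular":[0,0,-1],"hand":0.48},{"translation":[0,0,0],"angular":[0,0,-1],"hand":0.48},{"translation":[0,0,0],"angular":[0,0,-1],"hand":0.48},{"translation":[0,0,0],"angular":[0,0,-1],"hand":0.48},{"translation":[0,0,0],"angular":[0,0,-1],"hand":0.48},{"translation":[0,0,0],"angular":[0,0,-1],"hand":0.48},{"translation":[0,0,0],"angular":[0,0,-1],"hand":0.48}]' | grep eef
python3 go.py .494 -.341 .2 103.4
```

```text
eef_pos: [0.4625, 0.2165, 0.1904]
eef_pos: [0.4711, 0.0567, 0.1905]
eef_pos: [0.4798, -0.1032, 0.1907]
eef_pos: [0.4884, -0.263, 0.1908]
eef_pos: [0.4884, -0.262, 0.1908]
eef_pos: [0.4884, -0.262, 0.1908]
eef_pos: [0.4884, -0.2619, 0.1908]
t 19.6 pos [ 0.4884 -0.2619  0.1908] F [ 0.1  0.7 -0. ] w 0.48 gf 0.0 q6 -0.5
shift now [-3.94  0.43 -0.46] after turn [-3.91 -0.65 -0.46] turn [ 0.01  0.02 -3.91]
```

```bash
python3 -m handwheel '[{"translation":[0,0,0],"angular":[0,0,-1],"hand":0.48},{"translation":[0,0,0],"angular":[0,0,-1],"hand":0.48},{"translation":[0,0,0],"angular":[0,0,-1],"hand":0.48},{"translation":[-0.9,0,0],"angular":[0,0,-0.9],"hand":0.48},{"translation":[-1,0,0],"angular":[0,0,0],"hand":0.48},{"translation":[-1,0,0],"angular":[0,0,0],"hand":0.48},{"translation":[-1,0,0],"angular":[0,0,0],"hand":0.48},{"translation":[-1,0,0],"angular":[0,0,0],"hand":0.48}]' | grep eef
python3 -m handwheel '[{"translation":[-1,-0.3,0],"angular":[0,0,0],"hand":0.48},{"translation":[-1,-0.3,0],"angular":[0,0,0],"hand":0.48},{"translation":[-1,0,0],"angular":[0,0,0],"hand":0.48},{"translation":[0,0,0],"angular":[0,0,0],"hand":0.48},{"translation":[0,0,0],"angular":[0,0,0],"hand":0.48}]' | grep eef
cat > cov.py <<'E'
from h import *
import sys
p=shot('wrist',sys.argv[1]);C=fcloud(p)
im=p['image'];hsv=cv2.cvtColor(im,cv2.COLOR_RGB2HSV);H,S,V=[hsv[...,i].astype(int) for i in range(3)]
W=(C[...,2]<.2)&(p['z_map']>0)
m=((H>6)&(H<18)&(S>170)&(V>90)&W).astype(np.uint8)
k,l,st,ce=cv2.connectedComponentsWithStats(m);i=np.argmax(st[1:,4])+1
Q=C[l==i];print(st[i],'z',np.round(np.percentile(Q[:,2],[5,50,95]),4),cv2.minAreaRect((Q[:,:2]*1000).astype(np.float32)))
h=cv2.convexHull(np.argwhere(l==i)[:,::-1].astype(np.int32));inside=np.zeros_like(m);cv2.fillConvexPoly(inside,h,1)
B=C[(inside>0)&(V<70)&(C[...,2]>np.median(Q[:,2])+.02)];
if len(B)>30: print('bar',len(B),'z',np.percentile(B[:,2],[5,50,95]),cv2.minAreaRect((B[:,:2]*1000).astype(np.float32)))
E
python3 cov.py w6; python3 go.py .494 -.341 .2 103.4
```

```text
eef_pos: [0.5098, -0.3584, 0.1909]
eef_pos: [0.5115, -0.4193, 0.1906]
[ 233   45   95  123 9709] z [0.0029 0.0041 0.0054] ((493.4032287597656, -339.71429443359375), (90.51054382324219, 120.44190979003906), 12.651684761047363)
bar 1254 z [0.03642079 0.03786741 0.03916488] ((493.0218811035156, -340.23150634765625), (11.47791862487793, 82.0317153930664), 12.251755714416504)
t 20.73 pos [ 0.5114 -0.4184  0.1905] F [ 0.5 -0.2 -0.2] w 0.479 gf 0.0 q6 -0.95
shift now [ 3.97  0.03 -0.48] after turn [ 3.97  0.05 -0.48] turn [-0.    0.   -0.07]
```

View pics/w6.png

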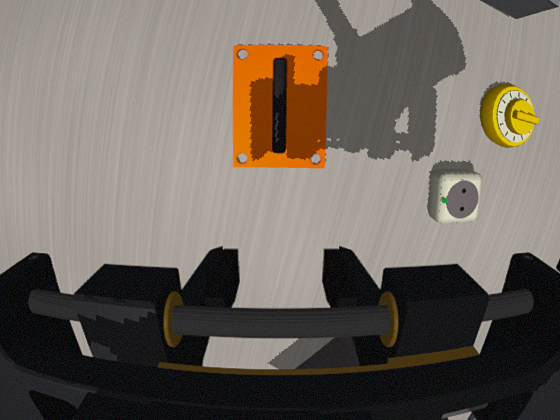

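The wrist view shows the cover at (233–328, 45–168) with its bar at (280, 57–153). Plate top is at 4 mm and bar top at 38 mm, as specified.

```bash
python3 go.py .4932 -.340 .031 102.5
python3 -m handwheel '[{"translation":[1,0,0],"angular":[0,0,0.17],"hand":0.48},{"translation":[1,0,0],"angular":[0,0,0],"hand":0.48},{"translation":[1,0,0],"angular":[0,0,0],"hand":0.48},{"translation":[1,0,0],"angular":[0,0,0],"hand":0.48},{"translation":[0,0,1],"angular":[0,0,0],"hand":0.48},{"translation":[0,0,1],"angular":[0,0,0],"hand":0.48},{"translation":[0,0,1],"angular":[0,0,0],"hand":0.48},{"translation":[0,0,1],"angular":[0,0,0],"hand":0.48}]' | grep eef
python3 -m handwheel '[{"translation":[0,0,1],"angular":[0,0,0],"hand":0.48},{"translation":[0,0,1],"angular":[0,0,0],"hand":0.48},{"translation":[0,0,0],"angular":[0,0,0],"hand":0.48},{"translation":[0,0,0],"angular":[0,0,0],"hand":0.48}]' | grep eef
python3 go.py .4932 -.340 .031 102.5
```

```text
t 20.73 pos [ 0.5114 -0.4184  0.1905] F [ 0.5 -0.2 -0.2] w 0.479 gf 0.0 q6 -0.95
shift now [4.03 0.01 7.97] after turn [ 4.02 -0.04  7.97] turn [-0.    0.    0.15]
eef_pos: [0.4941, -0.3391, 0.1103]
eef_pos: [0.493, -0.339, 0.0695]
t 21.73 pos [ 0.493  -0.339   0.0695] F [-0.5  0.6  0.1] w 0.48 gf 0.0 q6 -0.86
shift now [-0.06  0.    1.93] after turn [-0.05 -0.    1.93] turn [-0.03 -0.02  0.01]
```

```bash
python3 -m handwheel '[{"translation":[-0.05,0,0.7],"angular":[0,0,0],"hand":0.48},{"translation":[0,0,0.7],"angular":[0,0,0],"hand":0.48},{"translation":[0,0,0.5],"angular":[0,0,0],"hand":0.48},{"translation":[0,0,0],"angular":[0,0,0],"hand":0.48},{"translation":[0,0,0],"angular":[0,0,0],"hand":0.48},{"translation":[0,0,0],"angular":[0,0,0],"hand":0.48}]' | grep eef
python3 go.py .4932 -.340 .031 102.5
python3 -m handwheel '[{"translation":[0,0,0],"angular":[0,0,0],"hand":0},{"translation":[0,0,0],"angular":[0,0,0],"hand":0},{"translation":[0,0,0],"angular":[0,0,0],"hand":0},{"translation":[0,0,0],"angular":[0,0,0],"hand":0},{"translation":[0,0,0],"angular":[0,0,0],"hand":0},{"translation":[0,0,0],"angular":[0,0,0],"hand":0},{"translation":[0,0,0],"angular":[0,0,0],"hand":0}]'
```

```text
eef_pos: [0.4948, -0.3422, 0.0332]
t 22.23 pos [ 0.4948 -0.3422  0.0332] F [-0.7  0.4  1. ] w 0.478 gf 0.0 q6 -0.86
shift now [ 0.13 -0.05  0.11] after turn [ 0.13 -0.05  0.11] turn [ 0.01  0.03 -0.01]
t: 22.82
eef_pos: [0.4941, -0.342, 0.0328]
tcp_rot: [0.0, 0.626, 0.78, -0.001]
contact_force: [-1.9, -1.3, 2.9]
gripper_width: 0.131
gripper_force: 30.0
```

```bash
python3 -m handwheel '[{"translation":[0,0,-0.4],"angular":[0,0,0],"hand":0},{"translation":[0,0,-0.8],"angular":[0,0,0],"hand":0},{"translation":[0,0,-1],"angular":[0,0,0],"hand":0},{"translation":[0,0,-1],"angular":[0,0,0],"hand":0},{"translation":[0,0,-1],"angular":[0,0,0],"hand":0},{"translation":[0,0,-1],"angular":[0,0,0],"hand":0},{"translation":[0,0,-1],"angular":[0,0,0],"hand":0},{"translation":[0,0,-1],"angular":[0,0,0],"hand":0}]'
python3 -m handwheel '[{"translation":[0,0,-1],"angular":[0,0,0.9],"hand":0},{"translation":[0,0,-1],"angular":[0,0,0.9],"hand":0},{"translation":[0,0,-1],"angular":[0,0,0.8],"hand":0},{"translation":[0,0,0],"angular":[0,0,0],"hand":0}]'
python3 go.py .62 -.13 .24 92
```

```text
t: 23.48
eef_pos: [0.494, -0.3412, 0.1772]
tcp_rot: [-0.0, 0.626, 0.78, -0.0]
contact_force: [0.7, -0.4, -2.0]
gripper_width: 0.131
gripper_force: 30.0
t: 23.82
eef_pos: [0.4964, -0.3429, 0.2415]
tcp_rot: [0.004, 0.695, 0.719, 0.0]
contact_force: [1.1, -0.8, -2.2]
gripper_width: 0.131
gripper_force: 30.0
t 23.82 pos [ 0.4964 -0.3429  0.2415] F [ 1.1 -0.8 -2.2] w 0.131 gf 30.00056069344282 q6 -0.68
shift now [10.42  6.55  0.06] after turn [10.42  6.55  0.08] turn [ 0.09  0.08 -0.  ]
```

```bash
python3 -m handwheel '[{"translation":[0.95,0.6,0],"angular":[0,0,0],"hand":0},{"translation":[0.95,0.6,0],"angular":[0,0,0],"hand":0},{"translation":[0.95,0.6,0],"angular":[0,0,0],"hand":0},{"translation":[0.95,0.6,0],"angular":[0,0,0],"hand":0},{"translation":[0.95,0.6,0],"angular":[0,0,0],"hand":0},{"translation":[0.95,0.6,0],"angular":[0,0,0],"hand":0},{"translation":[0.95,0.6,0],"angular":[0,0,0],"hand":0},{"translation":[0.95,0.6,0],"angular":[0,0,0],"hand":0}]' |grep eef
python3 -m handwheel '[{"translation":[0.95,0.6,0],"angular":[0,0,0],"hand":0},{"translation":[0.95,0.6,0],"angular":[0,0,0],"hand":0},{"translation":[0.95,0.6,0],"angular":[0,0,0],"hand":0},{"translation":[0,0,0],"angular":[0,0,0],"hand":0},{"translation":[0,0,0],"angular":[0,0,0],"hand":0},{"translation":[0,0,0],"angular":[0,0,0],"hand":0}]' |grep eef
cat > nuts.py <<'E'
from h import *
import sys
p=shot('wrist',sys.argv[1]);C=fcloud(p);E=np.array(p['extrinsics']);o=E[:3,3]
hsv=cv2.cvtColor(p['image'],cv2.COLOR_RGB2HSV);H,S,V=[hsv[...,i].astype(int) for i in range(3)]
def onplane(u,v,z):
    d=E[:3,:3]@fray(p,u,v,1.0);return o+d*(z-o[2])/d[2]
m=((H>8)&(H<28)&(S>120)&(V>70)).astype(np.uint8)
k,l,st,ce=cv2.connectedComponentsWithStats(m)
for i in range(1,k):
    if st[i,4]<15: continue
    Q=C[l==i];x,y,w,h,a=st[i]
    print(st[i].tolist(),'zmed',np.round(np.median(Q[:,2]),4),'boxcentre on .08',np.round(onplane(x+(w-1)/2,y+(h-1)/2,.08)[:2],4),'med',np.round(np.median(Q,0)[:2],4))
b=(C[...,2]>.075)&(C[...,2]<.085)&(S<60)&(p['z_map']>0)
Q=C[b];print('top',np.median(Q[:,2]),cv2.minAreaRect((Q[:,:2]*1000).astype(np.float32)))
E
python3 nuts.py w7; python3 go.py .62 -.13 .24 92
```

```text
eef_pos: [0.5845, -0.1849, 0.2345]
eef_pos: [0.6179, -0.128, 0.2349]
[511, 30, 49, 96, 3288] zmed 0.0396 boxcentre on .08 [0.8846 0.017 ] med [0.9162 0.0304]
[548, 86, 12, 32, 185] zmed 0.0045 boxcentre on .08 [ 0.9182 -0.0031] med [9.956e-01 3.000e-04]
[284, 90, 16, 16, 224] zmed 0.0807 boxcentre on .08 [ 0.6247 -0.0398] med [ 0.6247 -0.0398]
[367, 93, 15, 17, 203] zmed 0.0807 boxcentre on .08 [ 0.6971 -0.0375] med [ 0.6972 -0.0373]
[190, 138, 201, 132, 18688] zmed 0.2061 boxcentre on .08 [ 0.6275 -0.1338] med [ 0.6191 -0.0942]
[225, 294, 11, 57, 320] zmed 0.2993 boxcentre on .08 [ 0.5698 -0.2681] med [ 0.6054 -0.1011]
[326, 294, 11, 57, 323] zmed 0.2992 boxcentre on .08 [ 0.678  -0.2639] med [ 0.6305 -0.1   ]
[247, 338, 22, 4, 88] zmed 0.2061 boxcentre on .08 [ 0.5995 -0.2908] med [ 0.607  -0.1842]
[292, 338, 23, 4, 88] zmed 0.2062 boxcentre on .08 [ 0.6496 -0.2888] med [ 0.6348 -0.1834]
[104, 354, 325, 21, 2177] zmed 0.3067 boxcentre on .08 [ 0.6094 -0.329 ] med [ 0.6282 -0.1092]
top 0.08015145898388013 ((661.86865234375, -49.190643310546875), (131.2280731201172, 217.44268798828125), 2.12106990814209)
t 25.03 pos [ 0.6179 -0.1284  0.2353] F [-0.5  0.1 -3.1] w 0.134 gf 29.999395050108433 q6 -0.28
shift now [-0.08  0.1  -0.24] after turn [-0.08  0.1  -0.24] turn [-0.02  0.02  0.03]
```

View pics/w7.png

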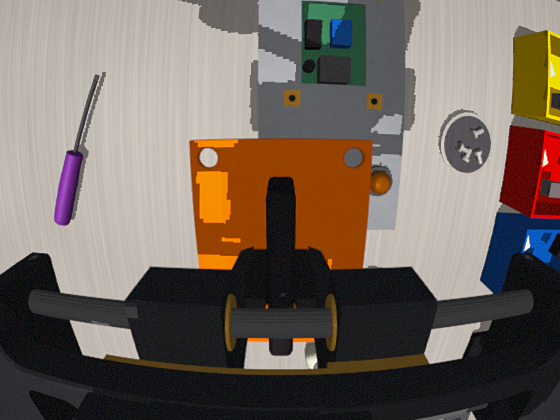

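The wrist view shows the two near nuts at (292, 98) and (374, 101). The held cover's front holes are at (208, 157) and (353, 157).

```bash
cat > held.py <<'E'
from h import *
import sys
p=shot('wrist');C=fcloud(p);E=np.array(p['extrinsics']);o=E[:3,3];s=monitor.read_state()
hsv=cv2.cvtColor(p['image'],cv2.COLOR_RGB2HSV);H,S,V=[hsv[...,i].astype(int) for i in range(3)]
m=((H>6)&(H<20)&(S>170)&(V>60)&(p['z_map']>0)&(p['z_map']<.24)&(abs(C[...,2]-s['eef_pos'][2]+.029)<.012)).astype(np.uint8)
k,l,st,ce=cv2.connectedComponentsWithStats(m);i=np.argmax(st[1:,4])+1;L=(l==i).astype(np.uint8)
Q=C[l==i];A=np.c_[Q[:,:2]-Q[:,:2].mean(0),np.ones(len(Q))];c=np.linalg.lstsq(A,Q[:,2],rcond=None)[0]
print('plate slope deg dz/dx,dz/dy',np.degrees(c[:2]).round(2),'z mean',c[2].round(4))
cs,hi=cv2.findContours(L,cv2.RETR_CCOMP,cv2.CHAIN_APPROX_NONE)
n=c[:2];mu=Q[:,:2].mean(0);hol=[]
for j,q in enumerate(cs):
    if hi[0][j][3]<0 or not 60<cv2.contourArea(q)<900: continue
    (u,v),w,a=cv2.fitEllipse(q) if len(q)>5 else cv2.minAreaRect(q)
    d=E[:3,:3]@fray(p,u,v,1.0); t=(c[2]+n@(o[:2]-mu)-o[2])/(d[2]-n@d[:2]); P=o+d*t
    print('hole',round(u,1),round(v,1),np.round(w,1),np.round(P,4));hol.append(P)
hol=sorted(hol,key=lambda P:P[0])
if len(hol)==2:
    a,b=hol;e=(b-a)[:2];ang=np.degrees(np.arctan2(e[1],e[0]));mid=(a+b)[:2]/2;t=np.radians(ang)
    cen=mid+.051*np.array([np.sin(t),-np.cos(t)])
    print('spacing',np.linalg.norm(e).round(4),'yaw',ang.round(2),'centre',cen.round(4),'minus tcp',(cen-s['eef_pos'][:2]).round(4),'underside z',(c[2]-.004+n@(cen-mu)).round(4))
    O=np.array([.6591,.0123]);q=s['tcp_rot'];Rc=R.from_quat([q[1],q[2],q[3],q[0]])
    und=c[2]-.004+n@(cen-mu);print('to go, tool units',np.round(Rc.inv().apply(np.r_[O-cen,.095-und])/.02,2),'yaw turn',round((ang-2.0)/4,2))
E
python3 held.py; python3 go.py .62 -.13 .24 92
```

```text
plate slope deg dz/dx,dz/dy [ 0.01 -0.02] z mean 0.2065
hole 352.8 157.2 [19.7 21.1] [ 0.6523 -0.0734  0.2065]
hole 208.2 157.2 [20.  21.8] [ 0.5815 -0.0761  0.2064]
spacing 0.0708 yaw 2.12 centre [ 0.6188 -0.1257] minus tcp [0.0008 0.003 ] underside z 0.2025
to go, tool units [6.83 2.27 5.36] yaw turn 0.03
t 25.08 pos [ 0.6179 -0.1287  0.2355] F [ 0.2 -0.8 -1.4] w 0.13 gf 29.99954044818878 q6 -0.28
shift now [-0.07  0.1  -0.22] after turn [-0.07  0.1  -0.22] turn [-0.02  0.02  0.02]
```

```bash
python3 -m handwheel '[{"translation":[0.9,0.33,0],"angular":[0,0,0],"hand":0},{"translation":[1,0.33,0],"angular":[0,0,0],"hand":0},{"translation":[0.8,0.33,0],"angular":[0,0,0],"hand":0},{"translation":[0.5,0.33,0],"angular":[0,0,0],"hand":0},{"translation":[0,0,0],"angular":[0,0,0],"hand":0},{"translation":[0,0,0],"angular":[0,0,0],"hand":0}]' |grep eef
python3 nuts.py w8 | grep -E "zmed 0.08|top"; python3 held.py
```

```text
eef_pos: [0.6427, -0.0636, 0.2361]
[252, 47, 17, 15, 219] zmed 0.0808 boxcentre on .08 [0.6216 0.0621] med [0.6215 0.0617]
[336, 48, 16, 17, 215] zmed 0.0808 boxcentre on .08 [0.6934 0.0644] med [0.6929 0.0644]
top 0.08014368666700492 ((749.906494140625, 90.21595764160156), (382.1952819824219, 237.82818603515625), 52.71714782714844)
plate slope deg dz/dx,dz/dy [ 0.09 -0.05] z mean 0.2073
hole 352.9 157.1 [19.7 20.7] [ 0.677  -0.009   0.2073]
hole 208.2 157.2 [20.1 21.7] [ 0.6062 -0.0116  0.2072]
spacing 0.0708 yaw 2.14 centre [ 0.6435 -0.0613] minus tcp [0.0011 0.0029] underside z 0.2033
to go, tool units [3.66 0.91 5.41] yaw turn 0.03
```

```bash
python3 -m handwheel '[{"translation":[0.9,0.23,0],"angular":[0,0,0],"hand":0},{"translation":[1,0.23,0],"angular":[0,0,0],"hand":0},{"translation":[1,0.23,0.4],"angular":[0,0,0.03],"hand":0},{"translation":[0.76,0.22,0.8],"angular":[0,0,0],"hand":0},{"translation":[0,0,1],"angular":[0,0,0],"hand":0},{"translation":[0,0,1],"angular":[0,0,0],"hand":0},{"translation":[0,0,0.7],"angular":[0,0,0],"hand":0},{"translation":[0,0,0],"angular":[0,0,0],"hand":0}]' |grep eef
python3 -m handwheel '[{"translation":[0,0,0],"angular":[0,0,0],"hand":0},{"translation":[0,0,0],"angular":[0,0,0],"hand":0},{"translation":[0,0,0],"angular":[0,0,0],"hand":0}]' |grep eef
python3 held.py
```

```text
eef_pos: [0.6554, 0.0098, 0.1538]
eef_pos: [0.6595, 0.0101, 0.16]
plate slope deg dz/dx,dz/dy [ 0.29 -0.04] z mean 0.1312
hole 352.9 157.2 [19.4 20.9] [0.6942 0.065  0.1314]
hole 208.0 157.1 [19.  21.1] [0.6233 0.0626 0.131 ]
spacing 0.0709 yaw 1.92 centre [0.6605 0.0128] minus tcp [0.001  0.0026] underside z 0.1273
to go, tool units [-0.02 -0.08  1.61] yaw turn -0.02
```

```bash
python3 -m handwheel '[{"translation":[0,-0.08,0.4],"angular":[0,0,0],"hand":0},{"translation":[0,0,0.5],"angular":[0,0,0],"hand":0},{"translation":[0,0,0.4],"angular":[0,0,0],"hand":0},{"translation":[0,0,0.2],"angular":[0,0,0],"hand":0},{"translation":[0,0,0],"angular":[0,0,0],"hand":0},{"translation":[0,0,0],"angular":[0,0,0],"hand":0},{"translation":[0,0,0],"angular":[0,0,0],"hand":0},{"translation":[0,0,0],"angular":[0,0,0],"hand":0}]' |grep eef
python3 -m handwheel '[{"translation":[0,0,0],"angular":[0,0,0],"hand":0},{"translation":[0,0,0],"angular":[0,0,0],"hand":0},{"translation":[0,0,0],"angular":[0,0,0],"hand":0},{"translation":[0,0,0],"angular":[0,0,0],"hand":0},{"translation":[0,0,0],"angular":[0,0,0],"hand":0},{"translation":[0,0,0],"angular":[0,0,0],"hand":0}]' |grep eef
python3 held.py
```

```text
eef_pos: [0.6571, 0.0106, 0.1286]
eef_pos: [0.6567, 0.0105, 0.1282]
plate slope deg dz/dx,dz/dy [ 0.13 -0.04] z mean 0.0994
hole 352.9 157.3 [18.8 20.1] [0.6913 0.0654 0.0995]
hole 207.8 157.2 [18.8 20.5] [0.6203 0.063  0.0993]
spacing 0.071 yaw 1.91 centre [0.6575 0.0132] minus tcp [0.0009 0.0027] underside z 0.0954
to go, tool units [-0.05  0.08  0.02] yaw turn -0.02
```

```bash
python3 -m handwheel '[{"translation":[-0.05,0.07,0],"angular":[0,0,0],"hand":0},{"translation":[0,0,0],"angular":[0,0,0],"hand":0},{"translation":[0,0,0],"angular":[0,0,0],"hand":0},{"translation":[0,0,0],"angular":[0,0,0],"hand":0},{"translation":[0,0,0],"angular":[0,0,0],"hand":0},{"translation":[0,0,0],"angular":[0,0,0],"hand":0},{"translation":[0,0,0],"angular":[0,0,0],"hand":0},{"translation":[0,0,0],"angular":[0,0,0],"hand":0}]'
python3 held.py
python3 - <<'E'
from h import *
p=shot('wrist');q=shot('scene');u=int(q['cx'])
a=cv2.resize(p['image'][120:200,180:380],(800,320),interpolation=cv2.INTER_CUBIC)
b=cv2.resize(q['image'][205:305,245:385],(374,267),interpolation=cv2.INTER_CUBIC)
t=shot('top');c=cv2.resize(t['image'][95:250,130:380],(426,267),interpolation=cv2.INTER_CUBIC)
cv2.imwrite('pics/fin.png',np.vstack([a,np.hstack([b,c])])[:,:,::-1])
E
```

```text
t: 28.53
eef_pos: [0.6581, 0.0096, 0.1282]
tcp_rot: [0.0, 0.695, 0.719, -0.0]
contact_force: [0.9, -0.3, -2.3]
gripper_width: 0.125
gripper_force: 30.0
plate slope deg dz/dx,dz/dy [0.13 0.  ] z mean 0.0993
hole 353.1 157.3 [18.9 20.4] [0.6928 0.0644 0.0994]
hole 207.9 157.3 [18.9 20.5] [0.6218 0.062  0.0993]
spacing 0.0711 yaw 1.98 centre [0.6591 0.0122] minus tcp [0.0009 0.0026] underside z 0.0953
to go, tool units [0.   0.   0.02] yaw turn -0.0
```

View pics/fin.png

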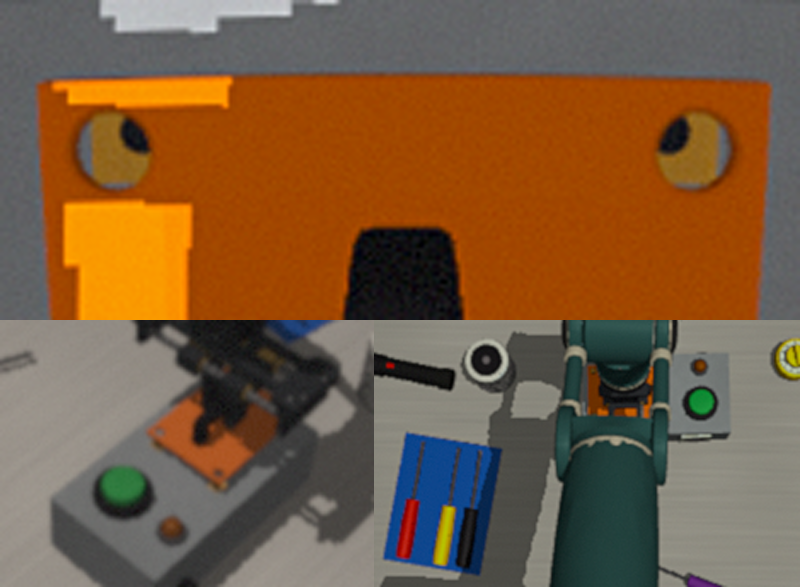

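The threads show through both front holes, (134, 133) and (675, 135) in the crop, symmetric as parallax predicts. The cover is level 15 mm up, and the mat and button are undisturbed.

```bash
python3 -c "
from bench import job
print(job.finish_job())"
```

```text
the job is handed in; nothing more can be done
None
```

I handed the job in at about 28.7 s: the red driver lies on the mat beside the yellow one, parallel and let go, and the cover is held level about 15 mm above the box, its holes lined up with the threads.

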